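Load the medicine carton in the lock-up stand and bolt it in

ROBOT

A 7-joint arm with a two-finger parallel gripper is mounted at the origin on a cart in front of the work surface, level with it; the furniture and walls round the work are solid. World frame = base frame: x ahead of the robot, y to its left, z up, the work surface at z = 0. Lengths are in m, angles in degrees, forces in N, time in s.
With the tool pointing down it reaches from about 0.4 to 0.925 m from the base axis. Payload 4.1 kg.
Tool frame: the origin (TCP) lies midway between the tips of the shut fingers; the grasp point (between the pads) lies 19 mm behind it (bot.tcp_to_grasp is the z of the grasp point in the tool frame, in m); z points along the fingers, y is the line along which they close (so a half turn about z gives the same grasp; the last joint's range is limited). The gripper opens to 85 mm and grips with 20 to 120 N. Pads are 22 mm wide; open, the fingers measure 114 mm over their backs; the gripper's body (76 mm by 85 mm) begins 54 mm behind the grasp point. The pads swing forward as they close: fully open they stand 13 mm farther back than shut.
Start: joints at [62.395, 22.827, 2.584, 88.041, -1.071, 69.15, -2.905], TCP at [0.243, -0.603, 0.209] pointing down, gripper open.
Joint ranges: [-161.44, 161.44], [-28.35, 127.94], [-78.24, 83.42], [0, 140.83], [-78.03, 258.03], [13.02, 114.36], [-168.23, 168.23]. Speed limits (degrees/s): [147.25, 147.25, 180, 180, 180, 180, 180].

INTERFACE

Orientations are given as a 3x3 rotation matrix whose columns are the frame's x, y, z axes.
In Python, from rig import bot gives the robot as it stands.
- The arm moves only by the tool drive_tool, never from a script. Its argument "rows" is one flat list of numbers, 7 for each row, row after row: the shift along the tool's x, y, z in cm, then the turn, a rotation vector about the tool's x, y, z in rad, then the closure, from -1 (fully open) to 1 (shut). A call has exactly 10 rows; each row is the pose to reach, as a shift and turn from the pose commanded when the call began, along the tool's axes at that moment; what a row does not reach only later rows make up. A row lasts 1/12 s, in which the tool goes at most 41.7 mm and 7.16 degrees, less where a joint would pass 70% of its speed; a pose out of reach is approached as far as the arm can. A call with a gripper value outside its range is refused whole. The fingers move at their own pace and stop on an object; the grip force is fixed at half the most. Time passes only in rows, so rows that repeat a pose let the fingers close, or fill a call up. It gives the time, the measured TCP pose, the force, the opening and the grip force at its end, in the units of the state.
- bot.observe(): the state, without advancing time (a new reading comes with each control period).
- bot.snapshot(name): name is "side" or "top" or "wrist"; returns (picture, depth): 384x512x3 uint8, red, green, blue; 384x512 float32, m along the optical axis (not along the pixel's ray), 0 where there is no reading.
- bot.get_calibration(name): a dict with "camera_matrix" (3x3 intrinsics, pixels), "dist" ([k1, k2, p1, p2, k3] as OpenCV has them; the pictures are not rectified), "extrinsics" (4x4, takes a point from camera to world coordinates); the wrist camera has in their place "mount" (4x4, takes a point from camera to tool coordinates, whose origin is the TCP and whose axes are the flange's). Camera axes: x right, y down, z forward; pixel columns grow to the right and rows downward; lengths in m; the calibration is good to about 2 mm. A picture is of the moment at which its call begins: read the wrist's pose just before it. get_calibration takes no time and is no camera call.
- bot.sign_off(): hands the job in; it is judged then, once.
The state is a dict: "t": time; "joint_pos": joint angles; "joint_vel": joint speeds; "effort": joint torques, N m; "eef_pos": TCP position; "tcp_rot": TCP orientation; "ft_force": force on the tool from outside, world axes, zero at the start; "moment": the same for the moment, N m; "finger_gap": opening from 0.0 (shut) to 1.0 (fully open); "grasp_force": force on a finger pad.
Only numpy, scipy, OpenCV 4.12 (cv2) and the standard library are available. Lean on these libraries where they do the work, as an engineer would, in place of code of your own. Each camera call takes 0.05 s, during which the arm holds its last target. There are 200 camera calls.

TASK

Draw back the bolt of the lock-up stand, stand the purple, red and white medicine carton (the one on the right, next to the dark bottle) upright in its bay, slide the bolt fully home over it into the keeper and fold the red handle down flat so that it stays locked. The carton holds glass ampoules: grip it gently, with no more than about 60 N. Leave the other bottles and the small red carton where they stand.

Things in the scene. Friction and masses are not known exactly. Their poses are not given: they have to be found in the camera images.
- stand: Grey lock-up stand, fixed to the worktop; base plate 110 (x) x 295 (y) x 8 mm, from y = -90 to +205 mm; origin on its underside, below the centre of the bay. Its y axis runs along the bolt, from the keeper (-y) over the bay to the bolt's handle (+y); z is up. Pedestal with two steel bolt guides: y = 50 to 130 mm, 28 mm wide, 121 mm high
- bay_floor (a point): centre of the bay's floor, 8 mm above the worktop; axes as the stand's. The bay is 44 mm (x) by 77 mm (y), with white rails 5 mm thick all round, tops 26 mm above the worktop
- keeper (a point): centre of the keeper's opening, on the bolt's axis, 108 mm above the worktop; the keeper is a post from y = -50 to -70 mm of the stand, 36 mm wide, 123 mm high
- bolt_tip (a point): tip of the steel bolt, a round bar 12 mm in diameter and 240 mm long on an axis 108 mm above the worktop and parallel to the stand's y
- bolt (a joint): travel of the bolt in m: 0 = fully drawn back (tip at y = +50 mm of the stand, clear of the bay), 0.112 = fully home (tip at y = -62 mm, in the keeper); it grows towards the stand's -y and stays where it is left (friction 1.5 N)
- handle (a joint): turn of the bolt's handle about the bolt's axis in rad: 0 = upright, 1.5 = folded down flat towards the stand's -x; range -0.2 to 1.5; it stays where it is left. With the bolt home it folds down between the guides and a grey stop lug (14 x 10 mm, 104 mm high, at x = -34, y = 180 mm of the stand)
- handle_grip (a point): point on the bolt's handle, a red paddle 16 mm (x) x 12 mm (y, along the bolt), 45 mm out from the bolt's axis; the paddle ends 62 mm out. It sits 222 mm behind the bolt's tip (y = 272 mm of the stand when drawn, 160 mm when home). Its z axis points out along the paddle
- carton: purple, red and white medicine carton, closed, 36 (x) x 67 (y) x 88 mm (z), 0.12 kg, standing upright on the right, next to the dark bottle; origin at the centre of its underside. It goes in the bay with its 67 mm side along the stand's y, either way round; the bolt passes 6 mm above it
- red_carton: bystander: small red and white carton, 36 x 38 x 82 mm, origin at the centre of its underside
- dark_bottle: bystander: dark bottle with a black cap, 32 mm in diameter, 84 mm high, beside the end of the purple carton; origin at the centre of its underside
- infusion: bystander: clear infusion bottle with a grey cap, 70 mm in diameter, 170 mm high, by the keeper end of the stand; origin at the centre of its underside
- vial: bystander: clear glass vial, 43 mm in diameter, 98 mm high, beyond the handle end of the stand; origin at the centre of its underside
Things that resemble listed ones, but are neither listed nor needed, are in the scene too. There is more than one size of the carton; the job needs the smallest.

How it is judged (in metres and radians):
On the way, in this order (a step that is already met when the one before it is completed fails the run):
1. the bolt is drawn back clear of the bay (value of joint bolt below 0.012 m), for 0.2 s.
2. the carton stands upright on the bay's floor, between the rails (horizontal distance between carton and bay_floor below 0.012 m and z of carton in the frame of bay_floor below 0.004 m and angle between carton's own z axis and vertical below 0.1 rad), for 0.2 s.
3. the bolt is home in the keeper (value of joint bolt above 0.104 m), for 0.2 s.
At the end, for the whole second after the job is handed in: The bolt is within 8 mm of full throw, its handle folded down past 1.2 rad, and the carton stands at rest, upright (within 0.1 rad), on the floor of the bay, within 12 mm of its centre and 0.2 rad of square (all of step 2 and value of joint bolt above 0.104 m and value of joint handle above 1.2 rad and angle between the y axis of carton and the y axis of stand, either way round below 0.2 rad and linear speed of carton below 0.02 m/s); the robot touches nothing.
It fails at once if the carton is squeezed with over about 75 N a side (contact force between the fingers and carton above 150 N).
It fails at once if the red carton is moved (distance of red_carton from where it was at the start of the episode above 0.02 m or angle between red_carton's own z axis and vertical above 0.4 rad).
It fails at once if the dark bottle is moved (distance of dark_bottle from where it was at the start of the episode above 0.02 m or angle between dark_bottle's own z axis and vertical above 0.4 rad).
It fails at once if the infusion bottle is moved (distance of infusion from where it was at the start of the episode above 0.02 m or angle between infusion's own z axis and vertical above 0.4 rad).
It fails at once if the vial is moved (distance of vial from where it was at the start of the episode above 0.02 m or angle between vial's own z axis and vertical above 0.4 rad).
It also fails if it takes over 67 s, if anything falls off the work surface, if the arm or the gripper's body presses on something with over 40 N, if the wrist force passes 120 N, or if a joint passes its speed limit or range.

## Working session

There is one attempt and no reset: what is moved stays moved. The work goes in short steps, Python scripts to look and compute and a tool call to move; the robot and the scene stay as the last step left them, time stands still between calls to the robot, and variables do not carry over. Pictures are saved under pics/ and viewed, at most 10 in all, crops included, and the job is handed in when it is done.

Besides the shell and the picture viewer there is one more tool, called after "Request:" in YAML: its name, and indented under it one key for each argument. drive_tool: Moves the arm, as the interface text tells. Its arguments: {"type":"object","properties":{"rows":{"type":"array"}},"required":["rows"]}

```bash
mkdir -p pics; ls; python3 - <<'E'
from rig import bot
import cv2,numpy as np
s=bot.observe();print({k:np.round(v,3).tolist() for k,v in s.items()})
for n in("side","top"):
    p,d=bot.snapshot(n);cv2.imwrite(f"pics/{n}0.png",p[:,:,::-1]);np.save(f"{n}0.npy",d)
    c=bot.get_calibration(n);print(n,{k:np.round(v,3).tolist() for k,v in c.items()})
print(bot.tcp_to_grasp)
a=cv2.imread("pics/side0.png");b=cv2.imread("pics/top0.png")
E
```

```text
pics
{'t': 0.0, 'joint_pos': [62.394, 22.873, 2.58, 88.114, -1.072, 69.15, -2.905], 'joint_vel': [-0.088, -0.056, -0.005, -0.016, -0.107, 0.015, 0.024], 'effort': [-0.0, -47.512, 1.365, -25.422, 0.012, 0.009, -0.0], 'eef_pos': [0.243, -0.602, 0.208], 'tcp_rot': [[0.928, 0.374, -0.001], [0.374, -0.928, 0.002], [-0.0, -0.002, -1.0]], 'ft_force': [0.687, 0.158, 0.037], 'moment': [0.014, -0.044, -0.024], 'grasp_force': 0.0, 'finger_gap': 1.004}
side {'camera_matrix': [[446.53, 0.0, 268.431], [0.0, 446.53, 190.37], [0.0, 0.0, 1.0]], 'dist': [-0.153, 0.0, 0.0, 0.0, 0.0], 'extrinsics': [[0.979, -0.11, 0.169, 0.282], [-0.202, -0.581, 0.789, -1.155], [0.012, -0.806, -0.591, 0.982], [0.0, 0.0, 0.0, 1.0]]}
top {'camera_matrix': [[451.102, 0.0, 253.974], [0.0, 451.102, 193.12], [0.0, 0.0, 1.0]], 'dist': [-0.096, 0.0, 0.0, 0.0, 0.0], 'extrinsics': [[0.01, -0.99, 0.142, 0.294], [-1.0, -0.009, 0.004, 0.011], [-0.003, -0.142, -0.99, 1.703], [0.0, 0.0, 0.0, 1.0]]}
-0.0187
```

View pics/side0.png

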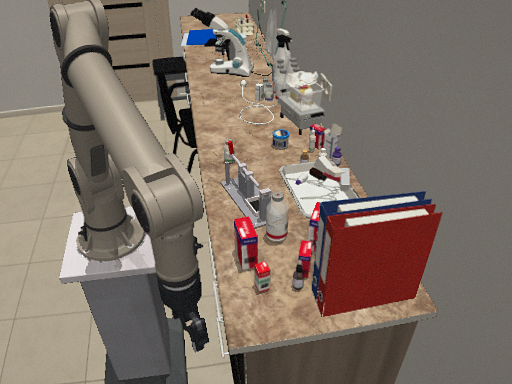

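View pics/top0.png

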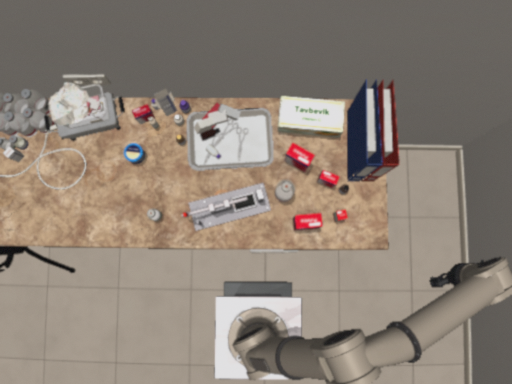

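```bash
python3 - <<'E'
import cv2,numpy as np
a=cv2.imread("pics/side0.png");b=cv2.imread("pics/top0.png")
x=cv2.resize(a[130:300,215:335],None,fx=3.5,fy=3.5,interpolation=cv2.INTER_CUBIC)
y=cv2.resize(b[140:250,178:358],None,fx=4.4,fy=4.4,interpolation=cv2.INTER_CUBIC)
cv2.imwrite("pics/c1.png",x);cv2.imwrite("pics/c2.png",y);print(x.shape,y.shape)
E
```

```text
(595, 420, 3) (484, 792, 3)
```

View pics/c1.png

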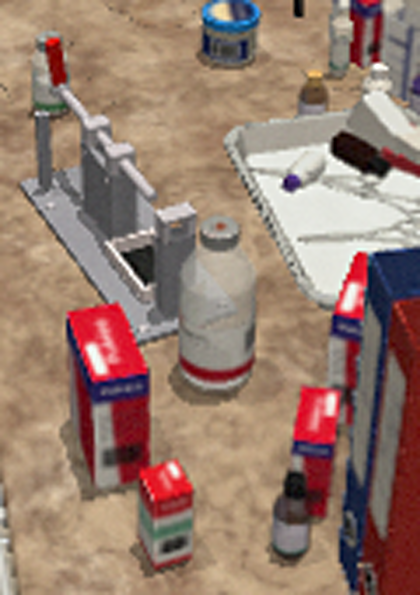

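View pics/c2.png

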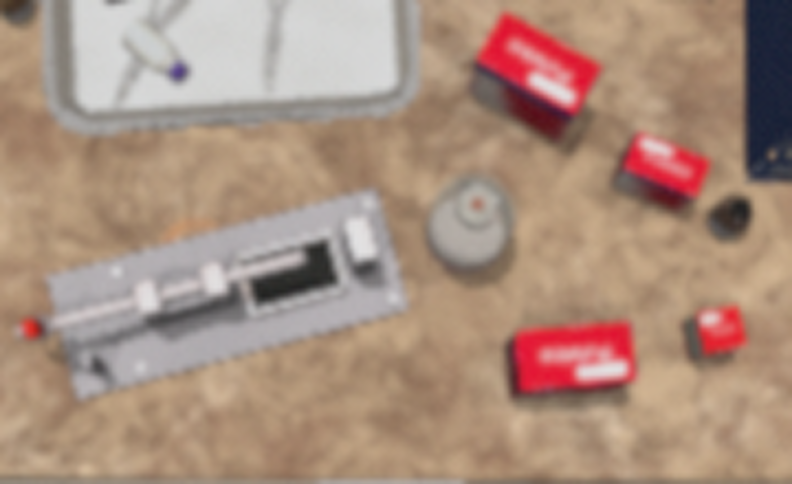

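```bash
cat > h.py <<'E'
import cv2,numpy as np
def cloud(d,c,T):
    h,w=d.shape;u,v=np.meshgrid(np.arange(w),np.arange(h))
    q=cv2.undistortPoints(np.stack([u,v],-1).reshape(-1,1,2).astype(np.float64),np.array(c["camera_matrix"]),np.array(c["dist"])).reshape(h,w,2)
    P=np.dstack([q*d[...,None],d]);P=P@T[:3,:3].T+T[:3,3];P[d<=0]=np.nan;return P
def rect(P):
    (c,s,a)=cv2.minAreaRect((P[:,:2]*1000).astype(np.float32));return np.round(c,1),np.round(s,1),round(a,1)
E
python3 - <<'E'
from rig import bot
from h import *
for n,rs in (("top",{"carton":(620,130,710,210),"dark":(705,190,755,240),"redsm":(685,300,750,360),"infus":(425,170,515,275),"big1":(510,315,640,395),"big2":(475,10,600,135),"base":(50,190,400,400),"binder":(745,0,790,200),"handle":(10,310,50,345)}),):
    d=np.load(n+"0.npy");c=bot.get_calibration(n);P=cloud(d,c,np.array(c["extrinsics"]))
    np.save("Ptop.npy",P)
    for k,(a,b,e,f) in rs.items():
        Q=P[140+int(b/4.4):141+int(f/4.4),178+int(a/4.4):179+int(e/4.4)].reshape(-1,3);Q=Q[~np.isnan(Q[:,0])]
        zt=np.percentile(Q[Q[:,2]>.015,2],97) if (Q[:,2]>.015).any() else 0
        T=Q[abs(Q[:,2]-zt)<.006]
        print(k,"ztop",round(zt,3),len(T),rect(T), "floor",np.round(np.percentile(Q[:,2],3),4))
    for p in [(150,285),(212,275),(305,257),(31,328),(95,363),(372,200),(405,310),(80,398),(48,275),(360,240),(245,245),(345,285),(250,300),(335,240)]:
        print(p,np.round(P[140+round(p[1]/4.4),178+round(p[0]/4.4)],3))
v=P[200:222,145:165].reshape(-1,3);v=v[v[:,2]>.08];print("vial",rect(v),v[:,2].max())
E
```

```text
carton ztop 0.095 83 (array([ 585.7, -254.8]), array([65.6, 33.9]), 69.5) floor -0.0061
dark ztop 0.088 15 (array([ 551.6, -317.7]), array([15.3, 11.7]), 37.1) floor -0.006
redsm ztop 0.09 28 (array([ 448.2, -300.6]), array([29.1, 36.3]), 0.2) floor -0.0045
infus ztop 0.174 52 (array([537.8, -91.4]), array([29.2, 32.3]), 48.1) floor -0.0048
big1 ztop 0.132 163 (array([ 423. , -173.8]), array([48.6, 92.7]), 6.2) floor -0.0033
big2 ztop 0.132 183 (array([ 660.7, -144.5]), array([92.9, 47.5]), 60.8) floor -0.0057
base ztop 0.126 100 (array([486.2,  94.4]), array([ 34.2, 216.8]), 18.0) floor -0.0059
binder ztop 0.184 30 (array([ 644.8, -337.8]), array([  2. , 113.8]), 88.4) floor -0.0011
handle ztop 0.173 11 (array([437.2, 254.2]), array([10.7,  9.5]), 7.3) floor -0.0076
(150, 285) [0.476 0.165 0.126]
(212, 275) [0.488 0.116 0.12 ]
(305, 257) [0.517 0.044 0.009]
(31, 328) [0.436 0.253 0.166]
(95, 363) [0.42  0.213 0.064]
(372, 200) [ 0.568 -0.016  0.006]
(405, 310) [ 0.473 -0.043  0.002]
(80, 398) [0.394 0.234 0.01 ]
(48, 275) [0.501 0.265 0.003]
(360, 240) [ 0.513 -0.004  0.124]
(245, 245) [0.524 0.093 0.011]
(345, 285) [0.489 0.01  0.028]
(250, 300) [0.479 0.089 0.003]
(335, 240) [0.529 0.018 0.012]
vial (array([447.3, 387.8]), array([26.6, 24.5]), 34.2) 0.10802556828796717
```

Request:
drive_tool:
  rows: [2,-2,-4,0,0,0,-1,4,-4,-8,0,0,0,-1,6,-7,-11,0,0,0,-1,8,-10,-14,0,0,0,-1,10,-13,-16,0,0,0,-1,12.5,-16,-16,0,0,0.05,-1,15,-19,-16,0,0,0.1,-1,17.5,-22,-16,0,0,0.1,-1,20,-25,-16,0,0,0.1,-1,22.5,-28,-16,0,0,0.1,-1]

```text
t: 0.93
eef_pos: [0.3445, -0.2645, 0.3687]
tcp_rot: [[0.96, 0.279, -0.0], [0.279, -0.96, -0.0], [-0.0, 0.0, -1.0]]
ft_force: [2.1, 0.2, 0.2]
finger_gap: 1.003
grasp_force: 0.0
```

Request:
drive_tool:
  rows: [2.5,-3,0,0,0,0,-1,5,-6,0,0,0,0,-1,7.5,-9,0,0,0,0,-1,10,-12,0,0,0,0,-1,12.5,-15,0,0,0,0,-1,15,-18,0,0,0,0,-1,17.5,-21,0,0,0,0,-1,20,-24,0,0,0,0,-1,20,-26,0,0,0,0,-1,20,-26,0,0,0,0,-1]

```text
t: 1.77
eef_pos: [0.4631, 0.045, 0.3685]
tcp_rot: [[0.957, 0.289, -0.001], [0.289, -0.957, 0.002], [-0.0, -0.003, -1.0]]
ft_force: [0.2, 0.3, 0.6]
finger_gap: 1.001
grasp_force: 0.0
```

```bash
python3 - <<'E'
from rig import bot
from h import *
s=bot.observe();print(s["t"],np.round(s["eef_pos"],4),np.round(s["tcp_rot"],3).tolist(),np.round(s["joint_pos"],1))
c=bot.get_calibration("wrist");print({k:np.round(v,3).tolist() for k,v in c.items()})
p,d=bot.snapshot("wrist");cv2.imwrite("pics/w1.png",cv2.resize(p[:,:,::-1],(768,576)))
T=np.eye(4);T[:3,:3]=s["tcp_rot"];T[:3,3]=s["eef_pos"];T=T@np.array(c["mount"]);np.save("T1.npy",T)
P=cloud(d,c,T);np.save("P1.npy",P)
E
```

```text
1.7667 [0.4631 0.045  0.3685] [[0.957, 0.289, -0.001], [0.289, -0.957, 0.002], [-0.0, -0.003, -1.0]] [ 24.5  -0.5 -34.7  96.5  -0.4  84.  -83.4]
{'camera_matrix': [[281.493, 0.0, 259.206], [0.0, 281.493, 193.322], [0.0, 0.0, 1.0]], 'dist': [-0.066, 0.0, 0.0, 0.0, 0.0], 'mount': [[0.001, -0.947, -0.322, 0.083], [1.0, 0.0, 0.001, -0.001], [-0.001, -0.322, 0.947, -0.164], [0.0, 0.0, 0.0, 1.0]]}
```

View pics/w1.png

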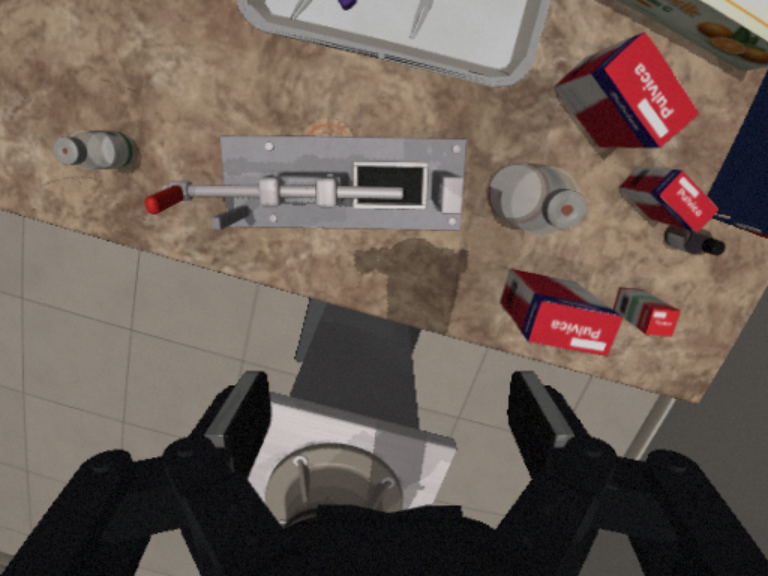

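```bash
cat >> h.py <<'E'
def ray(uv,c,T,z):
    q=cv2.undistortPoints(np.array(uv,float).reshape(-1,1,2),np.array(c["camera_matrix"]),np.array(c["dist"])).reshape(-1,2)
    D=np.c_[q,np.ones(len(q))]@T[:3,:3].T;o=T[:3,3];return o+D*((z-o[2])/D[:,2])[:,None]
def fit(M,W):
    a,b=M-M.mean(0),W-W.mean(0);th=np.arctan2((a[:,0]*b[:,1]-a[:,1]*b[:,0]).sum(),(a*b).sum())
    R=np.array([[np.cos(th),-np.sin(th)],[np.sin(th),np.cos(th)]]);t=W.mean(0)-R@M.mean(0);return th,R,t,np.linalg.norm(M@R.T+t-W,axis=1)
E
python3 - <<'E'
from rig import bot
from h import *
def go(c,T,uv,M):
    W=ray(uv,c,T,.008)[:,:2];th,R,t,r=fit(np.array(M,float)/1000,W);print("yaw",np.degrees(th),"t",t,"res",r);return R,t
M=[(55,-90),(-55,-90),(-55,205),(55,205)]
c=bot.get_calibration("wrist");T=np.load("T1.npy")
R,t=go(c,T,np.array([(465.5,139),(462,229.5),(218,226),(221,136.5)])/1.5,M)
# bolt tip, handle end
for n,uv,z in(("tip",(403,193),108e-3),("handletop",(153,204),.168),("rails",(427,164),.026),("rails",(425,208),.026),("rails",(355,163),.026),("rails",(354,206),.026)):
    w=ray(np.array([uv])/1.5,c,T,z)[0];print(n,w,(w[:2]-t)@R*1000)
ct=bot.get_calibration("top");Tt=np.array(ct["extrinsics"])
go(ct,Tt,np.array([(374,189),(409,311),(79,399),(46,274)])/4.4+[178,140],M)
P=np.load("P1.npy")
def reg(a,b,e,f,lo,hi):
    Q=P[int(b/1.5):int(f/1.5),int(a/1.5):int(e/1.5)].reshape(-1,3);Q=Q[(Q[:,2]>lo)&(Q[:,2]<hi)];return Q
for n,a in {"carton":(610,160,720,235,.078,.1),"dark":(690,230,730,260,.07,.1),"redsm":(630,290,690,345,.07,.1),"inf":(540,180,590,235,.15,.19),"vial":(45,125,135,175,.08,.12),"handle":(140,175,190,215,.12,.19),"binder":(700,60,768,250,.02,.6)}.items():
    Q=reg(*a);print(n,rect(Q),np.round(np.percentile(Q[:,2],[2,50,98]),3))
Q=reg(140,175,190,215,.115,.19);q=np.c_[(Q[:,:2]-t)@R*1000,Q[:,2]*1000]
for z in range(120,175,10):
    k=q[abs(q[:,2]-z)<5]
    if len(k):print(z,np.round(k.min(0)),np.round(k.max(0)))
Q=np.load("Ptop.npy")[80:185,345:400].reshape(-1,3);Q=Q[Q[:,2]>.05];print("binder",Q.min(0),Q.max(0))
E
```

```text
yaw 15.54469961296796 t [0.50078336 0.05816447] res [5.65249928e-05 4.19812698e-03 8.83384218e-03 5.47220541e-03]
tip [0.50504524 0.0438619  0.108     ] [  0.27304423 -14.92154869]
handletop [0.4399927  0.25373178 0.168     ] [ -6.15693756 204.70507571]
rails [0.53744889 0.02230719 0.026     ] [ 25.71497057 -44.37167844]
rails [0.48858381 0.00864104 0.026     ] [-25.02509074 -44.44258576]
rails [0.51442808 0.10229133 0.026     ] [24.97118733 38.85612332]
rails [0.46638489 0.09021731 0.026     ] [-24.55038803  40.09885025]
yaw 15.49255136577574 t [0.49943189 0.05407174] res [0.0020107  0.00072538 0.00221198 0.00129553]
carton (array([ 587. , -254.1]), array([67.2, 35.4]), 68.5) [0.079 0.087 0.089]
dark (array([ 559.5, -301. ]), array([49.1, 17.2]), 65.6) [0.071 0.082 0.087]
redsm (array([ 451.1, -297.9]), array([35.7, 38. ]), 10.7) [0.071 0.081 0.082]
inf (array([538.8, -91. ]), array([32.9, 33.3]), 38.7) [0.155 0.168 0.17 ]
vial (array([449. , 389.5]), array([27.7, 27.6]), 14.1) [0.082 0.095 0.097]
handle (array([441.4, 256.6]), array([21.1, 12.5]), 20.2) [0.121 0.152 0.168]
binder (array([ 647.8, -311.2]), array([219.7, 138.7]), 30.1) [0.021 0.055 0.099]
120 [ -8. 200. 115.] [  6. 211. 125.]
130 [-10. 201. 126.] [  6. 211. 135.]
140 [-11. 201. 135.] [  5. 211. 145.]
150 [-12. 202. 145.] [  3. 209. 155.]
160 [-15. 202. 155.] [  2. 209. 165.]
170 [-13. 201. 165.] [  0. 213. 170.]
binder [ 0.58488527 -0.53680556  0.05007433] [ 0.92497696 -0.30153003  0.32632249]
```

Request:
drive_tool:
  rows: [1,-4,1,0,0,0.02,-1,2,-8,3,0,0,0.02,-1,3,-12,5,0,0,0.02,-1,3.9,-16,8,0,0,0.02,-1,3.9,-19.5,11,0,0,0.02,-1,3.9,-20.9,13,0,0,0.02,-1,3.9,-20.9,14,0,0,0.02,-1,3.9,-20.9,14,0,0,0.02,-1,3.9,-20.9,14,0,0,0.02,-1,3.9,-20.9,14,0,0,0.02,-1]

```text
t: 2.65
eef_pos: [0.4448, 0.2487, 0.2297]
tcp_rot: [[0.967, 0.256, 0.002], [0.256, -0.967, -0.001], [0.002, 0.001, -1.0]]
ft_force: [0.3, 0.0, 1.1]
finger_gap: 1.001
grasp_force: 0.0
```

```bash
python3 - <<'E'
from rig import bot
from h import *
s=bot.observe();print(s["t"],np.round(s["eef_pos"],4),np.round(s["tcp_rot"],3).tolist())
c=bot.get_calibration("wrist")
p,d=bot.snapshot("wrist");cv2.imwrite("pics/w2.png",cv2.resize(p[:,:,::-1],(768,576)))
E=np.eye(4);E[:3,:3]=s["tcp_rot"];E[:3,3]=s["eef_pos"];T=E@np.array(c["mount"]);np.save("T2.npy",T)
P=cloud(d,c,T);np.save("P2.npy",P)
hsv=cv2.cvtColor(p,cv2.COLOR_RGB2HSV);m=(hsv[...,1]>150)&((hsv[...,0]<8)|(hsv[...,0]>172))&(P[...,2]>.11)&(P[...,2]<.19)
Q=P[m];q=(Q-s["eef_pos"])@s["tcp_rot"]*1000
print("paddle tool frame",np.round(np.percentile(q,[2,50,98],axis=0),1),m.sum(), np.round(np.median(Q,axis=0),4))
for z in(125,135,145,155,165):
    k=Q[abs(Q[:,2]-z/1000)<.005]; print(z,len(k),np.round(np.percentile((k-s["eef_pos"])@s["tcp_rot"]*1000,[3,97],axis=0),1).tolist()) if len(k)>3 else 0
E
```

```text
2.65 [0.4448 0.2487 0.2297] [[0.967, 0.256, 0.002], [0.256, -0.967, -0.001], [0.002, 0.001, -1.0]]
paddle tool frame [[ -9.6 -15.2  60.7]
 [  3.1  -9.5  68.3]
 [  8.3  -4.1 108.7]] 436 [0.4457 0.2583 0.1614]
125 39 [[5.6, -14.4, 100.2], [8.6, -5.3, 109.2]]
135 48 [[4.6, -14.7, 90.4], [7.6, -4.3, 99.3]]
145 57 [[2.4, -15.2, 79.9], [6.3, -4.2, 89.4]]
155 58 [[1.5, -14.7, 70.0], [5.3, -4.1, 79.1]]
165 228 [[-9.9, -15.2, 60.6], [3.9, -4.7, 68.8]]
```

View pics/w2.png

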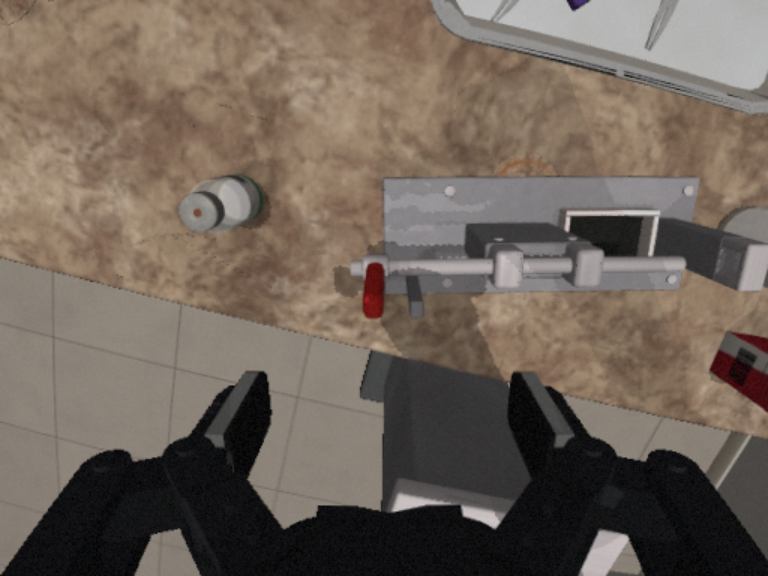

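Request:
drive_tool:
  rows: [-0.3,-0.9,2,0,0,-0.012,-1,-0.3,-0.9,5,0,0,-0.012,-1,-0.3,-0.9,8,0,0,-0.012,-1,-0.3,-0.9,9.2,0,0,-0.012,-1,-0.3,-0.9,9.2,0,0,-0.012,0,-0.3,-0.9,9.2,0,0,-0.012,1,-0.3,-0.9,9.2,0,0,-0.012,1,-0.3,-0.9,9.2,0,0,-0.012,1,-0.3,-0.9,9.2,0,0,-0.012,1,-0.3,-0.9,9.2,0,0,-0.012,1]

```text
t: 3.53
eef_pos: [0.4386, 0.2584, 0.1378]
tcp_rot: [[0.963, 0.271, 0.002], [0.271, -0.963, 0.0], [0.002, 0.0, -1.0]]
ft_force: [0.0, -1.0, 0.8]
finger_gap: 0.144
grasp_force: 0.3
```

Request:
drive_tool:
  rows: [0,0,0,0,0,0,1,0,0,0,0,0,0,1,0,-0.8,0,0,0,0,1,0,-1.6,0,0,0,0,1,0,-2.4,0,0,0,0,1,0,-3.2,0,0,0,0,1,0,-4.0,0,0,0,0,1,0,-4.8,0,0,0,0,1,0,-5.6,0,0,0,0,1,0,-5.9,0,0,0,0,1]

```text
t: 4.37
eef_pos: [0.4223, 0.3165, 0.1379]
tcp_rot: [[0.962, 0.273, 0.002], [0.273, -0.962, 0.001], [0.002, -0.0, -1.0]]
ft_force: [0.4, -1.9, 6.1]
finger_gap: 0.115
grasp_force: 60.3
```

Request:
drive_tool:
  rows: [0,0,0,0,0,0,1,0,-0.15,0,0,0,0,1,0,-0.2,0,0,0,0,1,0,-0.2,0,0,0,0,1,0,-0.2,0,0,0,0,1,0,-0.2,0,0,0,0,1,0,-0.2,0,0,0,0,1,0,-0.2,0,0,0,0,1,0,-0.2,0,0,0,0,1,0,-0.2,0,0,0,0,1]

```text
t: 5.2
eef_pos: [0.422, 0.3173, 0.1379]
tcp_rot: [[0.962, 0.271, 0.002], [0.271, -0.962, 0.0], [0.002, 0.0, -1.0]]
ft_force: [-1.3, -0.9, 6.5]
finger_gap: 0.114
grasp_force: 60.3
```

Request:
drive_tool:
  rows: [0,-0.1,0,0,0,0,1,0,-0.2,0,0,0,0,1,0,-0.3,0,0,0,0,1,0,-0.4,0,0,0,0,1,0,-0.4,0,0,0,0,1,0,-0.4,0,0,0,0,1,0,-0.4,0,0,0,0,1,0,-0.4,0,0,0,0,1,0,-0.4,0,0,0,0,1,0,-0.4,0,0,0,0,1]

```text
t: 6.03
eef_pos: [0.422, 0.3177, 0.1378]
tcp_rot: [[0.963, 0.269, 0.002], [0.269, -0.963, -0.006], [0.0, 0.006, -1.0]]
ft_force: [-0.3, -7.2, 10.4]
finger_gap: 0.118
grasp_force: 60.8
```

Request:
drive_tool:
  rows: [0,0.4,0,0,0,0,1,0,0.4,0,0,0,0,-1,0,0.4,0,0,0,0,-1,0,0.4,0,0,0,0,-1,0,0.4,0,0,0,0,-1,0,0.4,-1,0,0,0,-1,0,0.4,-4,0,0,0,-1,0,0.4,-8,0,0,0,-1,0,3,-12,0,0,0,-1,0,6,-16,0,0,0,-1]

```text
t: 6.87
eef_pos: [0.4332, 0.2732, 0.288]
tcp_rot: [[0.961, 0.277, 0.001], [0.277, -0.961, 0.002], [0.001, -0.002, -1.0]]
ft_force: [0.5, 0.1, 0.4]
finger_gap: 1.001
grasp_force: 0.0
```

```bash
python3 - <<'E'
from rig import bot
from h import *
c=bot.get_calibration("side");Ps=cloud(np.load("side0.npy"),c,np.array(c["extrinsics"]))
for n,P in(("top",np.load("Ptop.npy")[70:190,335:400]),("w1",np.load("P1.npy")[:,440:]),("side",Ps)):
    Q=P.reshape(-1,3)
    for lo,hi in((.1,.2),(.2,.26),(.26,.34)):
        for x in np.arange(.52,.76,.03):
            k=Q[(Q[:,2]>lo)&(Q[:,2]<hi)&(abs(Q[:,0]-x)<.015)&(Q[:,1]<-.27)&(Q[:,1]>-.5)]
            if len(k)>3:print(n,lo,round(x,2),len(k),np.round(np.percentile(k[:,1],[50,98]),3))
E
```

```text
top 0.1 0.58 161 [-0.383 -0.336]
top 0.1 0.61 63 [-0.337 -0.335]
top 0.1 0.64 98 [-0.339 -0.337]
top 0.1 0.67 53 [-0.339 -0.337]
top 0.1 0.7 52 [-0.34  -0.338]
top 0.1 0.73 52 [-0.34  -0.339]
top 0.2 0.58 108 [-0.383 -0.337]
top 0.2 0.61 89 [-0.383 -0.336]
top 0.2 0.64 104 [-0.384 -0.337]
top 0.2 0.67 36 [-0.339 -0.338]
top 0.2 0.7 37 [-0.34  -0.338]
top 0.2 0.73 36 [-0.341 -0.339]
top 0.26 0.58 170 [-0.39  -0.337]
top 0.26 0.61 166 [-0.383 -0.337]
top 0.26 0.64 328 [-0.387 -0.337]
top 0.26 0.67 323 [-0.383 -0.339]
top 0.26 0.7 311 [-0.392 -0.339]
top 0.26 0.73 302 [-0.387 -0.34 ]
w1 0.1 0.58 20 [-0.335 -0.334]
w1 0.1 0.61 21 [-0.335 -0.334]
side 0.1 0.58 476 [-0.402 -0.339]
side 0.1 0.61 310 [-0.44  -0.393]
side 0.1 0.64 292 [-0.44  -0.437]
side 0.1 0.67 294 [-0.439 -0.437]
side 0.1 0.7 277 [-0.438 -0.436]
side 0.1 0.73 269 [-0.438 -0.435]
side 0.2 0.58 312 [-0.4  -0.34]
side 0.2 0.61 208 [-0.44  -0.395]
side 0.2 0.64 202 [-0.439 -0.436]
side 0.2 0.67 201 [-0.439 -0.436]
side 0.2 0.7 187 [-0.438 -0.436]
side 0.2 0.73 190 [-0.437 -0.435]
side 0.26 0.58 381 [-0.399 -0.339]
side 0.26 0.61 517 [-0.396 -0.337]
side 0.26 0.64 595 [-0.402 -0.339]
side 0.26 0.67 520 [-0.411 -0.339]
side 0.26 0.7 513 [-0.411 -0.34 ]
side 0.26 0.73 491 [-0.411 -0.341]
```

Request:
drive_tool:
  rows: [0,3,-1,0,0,0,-1,0,7,-2,0,0,-0.1,-1,0,11,-2,0,0,-0.2,-1,0,15,-2,0,0,-0.3,-1,0,19,-2,0,0,-0.4,-1,0,23,-2,0,0,-0.5,-1,0,27,-2,0,0,-0.6,-1,0,31,-2,0,0,-0.7,-1,0,35,-2,0,0,-0.8,-1,0,38,-2,0,0,-0.93,-1]

```text
t: 7.7
eef_pos: [0.5376, -0.0984, 0.3058]
tcp_rot: [[0.36, 0.933, 0.001], [0.933, -0.36, -0.001], [-0.001, 0.001, -1.0]]
ft_force: [0.9, -0.5, -0.5]
finger_gap: 0.999
grasp_force: 0.0
```

```bash
cat > st.py <<'E'
from rig import bot
from h import *
s=bot.observe();R=np.array(s["tcp_rot"]);p=np.array(s["eef_pos"]);print(round(s["t"],2),np.round(p,4),"yaw",np.degrees(np.arctan2(R[1,0],R[0,0])),np.round(R[:,2],3),np.round(s["joint_pos"],1))
def to(w,yaw=None):
    print("cm",np.round((np.array(w)-p)@R*100,2),"turn z",None if yaw is None else -np.radians(yaw-np.degrees(np.arctan2(R[1,0],R[0,0]))))
def shot(name):
    c=bot.get_calibration("wrist");img,d=bot.snapshot("wrist");cv2.imwrite(f"pics/{name}.png",cv2.resize(img[:,:,::-1],(768,576)))
    E=np.eye(4);E[:3,:3]=R;E[:3,3]=p;T=E@np.array(c["mount"]);return img,cloud(d,c,T),T
E
python3 -c "
from st import *
to((.5865,-.2545,.3),68.5)"
```

```text
7.7 [ 0.5376 -0.0984  0.3058] yaw 68.8895767559743 [ 0.001 -0.001 -1.   ] [ 35.5  10.7 -34.5  93.4   6.2  77.7 -21. ]
cm [-12.81  10.18   0.61] turn z 0.006799397080990087
```

Request:
drive_tool:
  rows: [-3,2,0,0,0,0,-1,-6,5,0,0,0,0,-1,-9,8,0,0,0,0,-1,-12.3,10,2,0,0,0,-1,-12.3,10,4,0,0,0,-1,-12.3,10,7,0,0,0,-1,-12.3,10,10,0,0,0,-1,-12.3,10,10,0,0,0,-1,-12.3,10,10,0,0,0,-1,-12.3,10,10,0,0,0,-1]

```text
t: 8.53
eef_pos: [0.5872, -0.2452, 0.2074]
tcp_rot: [[0.362, 0.932, 0.003], [0.932, -0.362, -0.001], [0.0, 0.003, -1.0]]
ft_force: [-0.2, -0.5, 0.6]
finger_gap: 1.0
grasp_force: 0.0
```

```bash
python3 - <<'E'
from st import *
im,P,T=shot("w3")
Q=P[(P[...,2]>.08)&(P[...,2]<.095)&(abs(P[...,0]-.587)<.06)&(abs(P[...,1]+.254)<.06)]
# top face, drop the dark bottle
q=(Q-p)@R; k=(abs(q[:,1])<.03)&(abs(q[:,0])<.045)
(c,sz,a)=cv2.minAreaRect((Q[k,:2]*1000).astype(np.float32));print(c,sz,a,len(Q[k]),np.median(Q[k,2]))
to((c[0]/1000,c[1]/1000,.052),a if 45<a<90 else None)
E
```

```text
8.53 [ 0.5872 -0.2452  0.2074] yaw 68.7744331457062 [ 0.003 -0.001 -1.   ] [ 40.7  23.5 -29.6  89.6  12.1  69.9 -12.2]
(587.9016723632812, -254.54830932617188) (65.85091400146484, 33.99000549316406) 68.4795150756836 1921 0.08672228707246332
cm [-0.85  0.36 15.54] turn z 0.005147291345521623
```

View pics/w3.png

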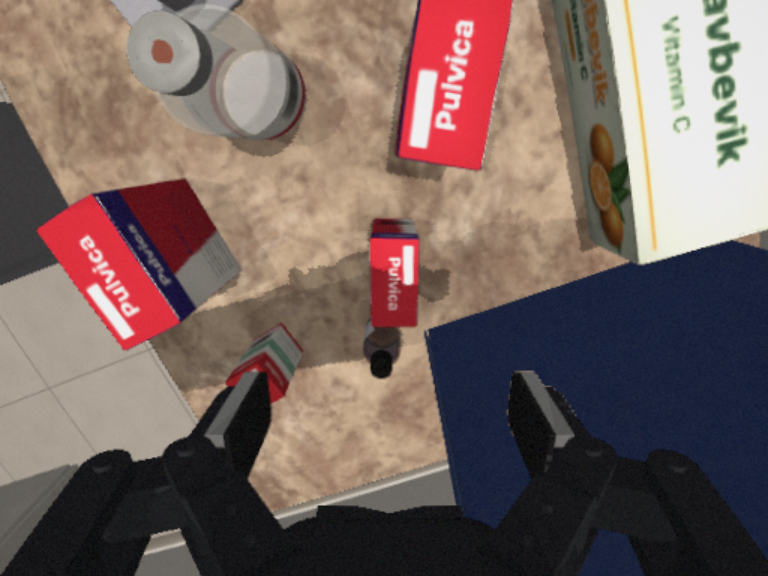

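Request:
drive_tool:
  rows: [-0.5,0.2,2,0,0,0.005,-1,-0.8,0.35,4,0,0,0.005,-1,-0.8,0.35,6,0,0,0.005,-1,-0.8,0.35,8,0,0,0.005,-1,-0.8,0.35,10,0,0,0.005,-1,-0.8,0.35,12,0,0,0.005,-1,-0.8,0.35,14,0,0,0.005,-1,-0.8,0.35,15.4,0,0,0.005,-1,-0.8,0.35,15.4,0,0,0.005,-1,-0.8,0.35,15.4,0,0,0.005,-1]

```text
t: 9.42
eef_pos: [0.5871, -0.2542, 0.0522]
tcp_rot: [[0.367, 0.93, 0.001], [0.93, -0.367, -0.001], [-0.0, 0.001, -1.0]]
ft_force: [-0.4, -0.0, 0.7]
finger_gap: 0.999
grasp_force: 0.0
```

Request:
drive_tool:
  rows: [0,0,0,0,0,0,-0.5,0,0,0,0,0,0,-0.3,0,0,0,0,0,0,-0.1,0,0,0,0,0,0,0.1,0,0,0,0,0,0,0.2,0,0,0,0,0,0,0.3,0,0,0,0,0,0,0.5,0,0,0,0,0,0,1,0,0,0,0,0,0,1,0,0,0,0,0,0,1]

```text
t: 10.25
eef_pos: [0.5872, -0.2544, 0.0525]
tcp_rot: [[0.367, 0.93, 0.002], [0.93, -0.367, -0.001], [-0.0, 0.002, -1.0]]
ft_force: [-0.2, -0.5, 6.2]
finger_gap: 0.405
grasp_force: 60.0
```

Request:
drive_tool:
  rows: [0,0,-1,0,0,0,1,0,0,-3,0,0,0,1,0,0,-6,0,0,0,1,0,0,-9,0,0,0,1,0,0,-12,0,0,0,1,0,0,-15,0,0,0,1,0,0,-18,0,0,0,1,0,0,-21,0,0,0,1,1,0,-22,0,0,0,1,3,0,-22,0,0,0,1]

```text
t: 11.08
eef_pos: [0.598, -0.2293, 0.2747]
tcp_rot: [[0.372, 0.928, 0.005], [0.928, -0.372, -0.004], [-0.002, 0.006, -1.0]]
ft_force: [0.3, -0.0, -1.5]
finger_gap: 0.402
grasp_force: 60.2
```

```bash
python3 - <<'E'
from st import *
th=np.radians(15.5);Rs=np.array([[np.cos(th),-np.sin(th)],[np.sin(th),np.cos(th)]]);t=np.array([.5010,.0552])
for n in("P1","P2"):
    Q=np.load(n+".npy").reshape(-1,3);Q=Q[~np.isnan(Q[:,0])];q=np.c_[(Q[:,:2]-t)@Rs*1000,Q[:,2]*1000]
    for nm,x0,x1,y0,y1,z0,z1 in(("keeper",-40,40,-80,-42,119,128),("g1",-40,40,45,90,118,126),("g2",-40,40,90,140,118,126),("base",-70,70,-110,230,4,12),("railN",-40,40,36,50,20,30),("railS",-40,40,-46,-32,20,30),("rail-x",-32,-15,-30,30,20,30),("rail+x",15,32,-30,30,20,30),("lug",-50,-20,165,195,99,108)):
        k=q[(q[:,0]>x0)&(q[:,0]<x1)&(q[:,1]>y0)&(q[:,1]<y1)&(q[:,2]>z0)&(q[:,2]<z1)]
        if len(k)>5:print(n,nm,len(k),np.round(np.percentile(k,[1,99],axis=0),1).tolist(), "rect",rect(np.c_[k[:,:2]/1000,k[:,2]]) )
E
```

```text
11.08 [ 0.598  -0.2293  0.2747] yaw 68.13674574185517 [ 0.005 -0.004 -1.   ] [ 39.2  21.5 -30.2  83.8  11.1  77.3 -13.5]
P1 keeper 311 [[-15.6, -67.4, 119.4], [18.5, -48.8, 123.8]] rect (array([  1.3, -58.2]), array([34.5, 19. ]), 0.3)
P1 g1 209 [[-11.7, 54.4, 118.0], [14.0, 71.8, 121.3]] rect (array([ 1.1, 63.1]), array([17.8, 25.9]), 90.0)
P1 g2 176 [[-11.1, 111.2, 118.1], [13.1, 127.5, 121.2]] rect (array([  1. , 119.4]), array([24.4, 17.1]), 0.5)
P1 base 6805 [[-53.1, -84.9, 4.4], [54.6, 202.6, 9.5]] rect (array([ 0.7, 59.2]), array([110.2, 296.6]), 0.1)
P1 railN 80 [[-25.5, 36.0, 20.1], [28.3, 45.0, 26.0]] rect (array([ 1.4, 40.5]), array([54.,  9.]), 0.1)
P1 railS 109 [[-25.5, -42.5, 21.1], [28.4, -32.3, 26.4]] rect (array([  1.4, -37.9]), array([10.4, 54.3]), 88.5)
P1 rail-x 102 [[-25.8, -28.6, 20.5], [-20.7, 28.8, 26.6]] rect (array([-23.3,   0.1]), array([ 5.2, 57.5]), 0.1)
P1 rail+x 108 [[23.5, -29.7, 21.5], [28.6, 29.2, 26.3]] rect (array([26.5, -0.3]), array([ 5.1, 59.1]), 1.0)
P1 lug 57 [[-39.0, 176.3, 99.2], [-26.6, 186.1, 104.0]] rect (array([-32.8, 181.3]), array([12.
[... 199 characters left out ...]
1.6, 64.8]), array([18.8, 27. ]), 89.2)
P2 g2 420 [[-12.1, 111.7, 118.2], [13.5, 129.1, 121.3]] rect (array([  0.9, 120.2]), array([26.7, 18.3]), 3.0)
P2 base 9857 [[-52.9, -83.6, 4.8], [55.3, 204.0, 9.9]] rect (array([ 1.1, 58.4]), array([111.1, 295.6]), 0.4)
P2 railN 79 [[10.5, 36.3, 20.5], [27.7, 45.9, 26.0]] rect (array([19.1, 41.2]), array([ 9.6, 17.2]), 89.1)
P2 railS 159 [[-11.9, -41.8, 20.1], [29.1, -32.6, 26.2]] rect (array([  8.7, -38.3]), array([42.2,  8.4]), 5.8)
P2 rail+x 181 [[23.9, -29.6, 20.4], [28.9, 29.5, 26.5]] rect (array([26.2,  0. ]), array([ 5.1, 59.8]), 0.6)
P2 lug 105 [[-39.4, 176.4, 99.3], [-26.3, 185.5, 104.5]] rect (array([-32.8, 181. ]), array([13.2,  9.1]), 0.1)
```

Request:
drive_tool:
  rows: [2.3,-1.9,0,0,0,0,1,5,-4,0,0,0,-0.08,1,8,-6.5,0,0,0,-0.17,1,11,-9,0,0,0,-0.26,1,14,-12,0,0,0,-0.35,1,17,-14.5,0,0,0,-0.44,1,20,-17,0,0,0,-0.53,1,22,-18.5,0,0,0,-0.6,1,22.8,-19.3,0,0,0,-0.646,1,22.8,-19.4,0,0,0,-0.646,1]

```text
t: 11.92
eef_pos: [0.4993, 0.061, 0.271]
tcp_rot: [[-0.274, 0.962, -0.001], [0.962, 0.274, 0.0], [0.001, -0.0, -1.0]]
ft_force: [-0.7, -0.4, -0.2]
finger_gap: 0.404
grasp_force: 60.2
```

Request:
drive_tool:
  rows: [0,0,0,0,0,0,1,0,0,0,0,0,0,1,0,0,1,0,0,0,1,0,0,2,0,0,0,1,0,0,4,0,0,0,1,0,0,6,0,0,0,1,0,0,6,0,0,0,1,0,0,6,0,0,0,1,0,0,6,0,0,0,1,0,0,6,0,0,0,1]

```text
t: 12.75
eef_pos: [0.5015, 0.0572, 0.2122]
tcp_rot: [[-0.266, 0.964, 0.002], [0.964, 0.266, 0.0], [-0.0, 0.002, -1.0]]
ft_force: [-0.4, 0.5, -1.3]
finger_gap: 0.406
grasp_force: 60.2
```

```bash
python3 - <<'E'
from st import *
im,P,T=shot("w4")
to((.5018,.0572,.1),105.5)
th=np.radians(15.5);Rs=np.array([[np.cos(th),-np.sin(th)],[np.sin(th),np.cos(th)]]);t=np.array([.5018,.0572])
Q=P.reshape(-1,3);Q=Q[~np.isnan(Q[:,0])];q=np.c_[(Q[:,:2]-t)@Rs*1000,Q[:,2]*1000]
for nm,x0,x1,y0,y1,z0,z1 in(("keeper",-40,40,-80,-42,119,128),("g1",-40,40,45,90,118,126),("g2",-40,40,90,140,118,126),("cartontop",-30,30,-45,45,240-45,265-20),("cartonside",-30,30,-45,45,170,195)):
    k=q[(q[:,0]>x0)&(q[:,0]<x1)&(q[:,1]>y0)&(q[:,1]<y1)&(q[:,2]>z0)&(q[:,2]<z1)]
    if len(k)>5:print(nm,len(k),np.round(np.percentile(k,[1,99],axis=0),1).tolist(),rect(np.c_[k[:,:2]/1000,k[:,2]]))
E
```

```text
12.75 [0.5015 0.0572 0.2122] yaw 105.44792298457939 [ 0.002  0.    -1.   ] [ 28.4  10.8 -44.8 106.4   8.4  66.   -3.8]
cm [-1.000e-02  0.000e+00  1.122e+01] turn z -0.0009089153837014625
g1 550 [[-12.6, 53.3, 118.0], [12.4, 70.9, 120.7]] (array([ 0.3, 62.5]), array([18.4, 26.1]), 89.9)
g2 628 [[-13.3, 108.9, 118.1], [11.6, 126.7, 121.1]] (array([ -0.9, 117.6]), array([25.3, 18.9]), 0.3)
cartontop 1818 [[-26.8, 6.9, 196.3], [27.0, 33.7, 244.9]] (array([-1.8,  9.9]), array([59.8, 52.3]), 51.7)
cartonside 421 [[-15.9, 32.5, 170.5], [17.1, 33.4, 194.8]] (array([ 0.7, 33. ]), array([ 1.1, 33.9]), 89.8)
```

View pics/w4.png

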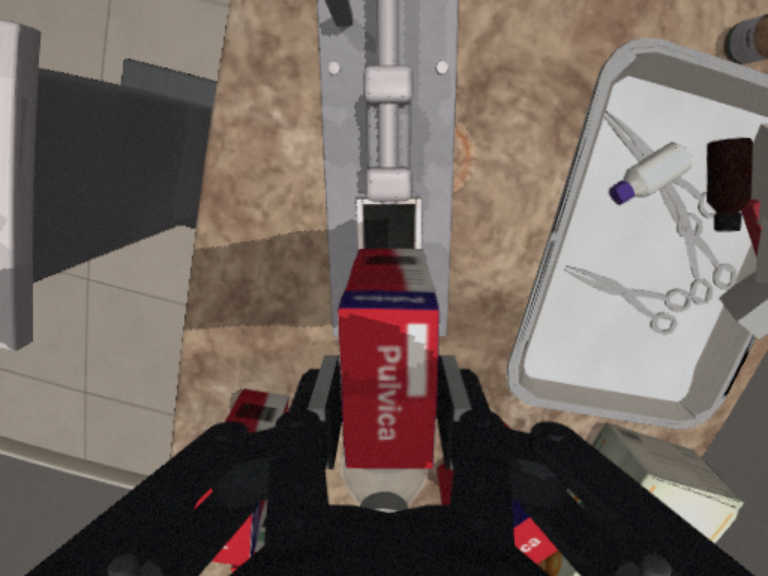

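Request:
drive_tool:
  rows: [0,0,2,0,0,0,1,0,0,4,0,0,0,1,0,0,6,0,0,0,1,0,0,8,0,0,0,1,0,0,10,0,0,0,1,0,0,11.5,0,0,0,1,0,0,12.5,0,0,0,1,0,0,13,0,0,0,1,0,0,13,0,0,0,1,0,0,13,0,0,0,1]

```text
t: 13.63
eef_pos: [0.5014, 0.0573, 0.082]
tcp_rot: [[-0.267, 0.964, 0.001], [0.964, 0.267, 0.0], [-0.0, 0.001, -1.0]]
ft_force: [-0.1, -1.1, -0.2]
finger_gap: 0.404
grasp_force: 60.3
```

Request:
drive_tool:
  rows: [0,0,0.3,0,0,0,1,0,0,0.6,0,0,0,1,0,0,0.9,0,0,0,1,0,0,1.2,0,0,0,1,0,0,1.5,0,0,0,1,0,0,1.8,0,0,0,1,0,0,2.0,0,0,0,1,0,0,2.05,0,0,0,1,0,0,2.05,0,0,0,1,0,0,2.05,0,0,0,1]

```text
t: 14.47
eef_pos: [0.5007, 0.0573, 0.0607]
tcp_rot: [[-0.267, 0.964, 0.0], [0.964, 0.267, 0.0], [-0.0, 0.0, -1.0]]
ft_force: [0.2, -1.2, -1.8]
finger_gap: 0.401
grasp_force: 60.3
```

Request:
drive_tool:
  rows: [0,0,0.1,0,0,0,1,0,0,0.1,0,0,0,1,0,0,0.1,0,0,0,0.2,0,0,0.1,0,0,0,0,0,0,0.1,0,0,0,-0.4,0,0,0.1,0,0,0,-0.7,0,0,0.1,0,0,0,-1,0,0,0.1,0,0,0,-1,0,0,0.1,0,0,0,-1,0,0,0.1,0,0,0,-1]

```text
t: 15.3
eef_pos: [0.5006, 0.0572, 0.0597]
tcp_rot: [[-0.267, 0.964, -0.0], [0.964, 0.267, -0.0], [-0.0, -0.0, -1.0]]
ft_force: [0.2, -0.8, 0.4]
finger_gap: 1.003
grasp_force: 0.0
```

Request:
drive_tool:
  rows: [0,0,-1,0,0,0,-1,0,0,-3,0,0,0,-1,0,0,-6,0,0,0,-1,0,0,-9,0,0,0,-1,0,0,-12,0,0,0,-1,0,0,-15,0,0,0,-1,0,0,-18,0,0,0,-1,0,0,-18,0,0,0,-1,0,0,-18,0,0,0,-1,0,0,-18,0,0,0,-1]

```text
t: 16.13
eef_pos: [0.5001, 0.0571, 0.2396]
tcp_rot: [[-0.267, 0.964, -0.0], [0.964, 0.267, -0.001], [-0.001, -0.0, -1.0]]
ft_force: [0.4, 0.4, -0.0]
finger_gap: 1.0
grasp_force: 0.0
```

```bash
python3 - <<'E'
from st import *
im,P,T=shot("w5")
th=np.radians(15.5);Rs=np.array([[np.cos(th),-np.sin(th)],[np.sin(th),np.cos(th)]]);t=np.array([.5018,.0572])
Q=P.reshape(-1,3);Q=Q[~np.isnan(Q[:,0])];q=np.c_[(Q[:,:2]-t)@Rs*1000,Q[:,2]*1000]
k=q[(abs(q[:,0])<35)&(abs(q[:,1])<48)&(q[:,2]>85)&(q[:,2]<112)]
print(np.round(np.percentile(k,[1,50,99],axis=0),1).tolist(),rect(np.c_[k[:,:2]/1000,k[:,2]]))
A=np.c_[k[:,:2],np.ones(len(k))];kk=abs(k[:,2]-np.median(k[:,2]))<3;print("tilt",np.linalg.lstsq(A[kk],k[kk,2],rcond=None)[0])
h=np.array([-4*.9636-272*.2672,-4*.2672+272*.9636])/1000+t;print("handle",h)
to((h[0],h[1],.24),15.5)
E
```

```text
16.13 [0.5001 0.0571 0.2396] yaw 105.4805411532584 [-0.    -0.001 -1.   ] [ 29.4   9.3 -45.4 104.3   7.1  69.3  -2.7]
[[-16.6, -32.1, 86.5], [0.3, 2.8, 94.6], [17.2, 33.2, 96.3]] (array([0.5, 0.3]), array([66.2, 34.4]), 89.4)
tilt [ 3.94204213e-04 -4.37500514e-03  9.46406112e+01]
handle [0.4252672 0.3182304]
cm [27.17 -0.24 -0.05] turn z 1.5704567058506147
```

Request:
drive_tool:
  rows: [3,0,0,0,0,0,-1,6,0,0,0,0,0,-1,9,0,0,0,0,0,-1,12,0,0,0,0,0,-1,15,-0.1,0,0,0,0,-1,18,-0.2,0,0,0,0,-1,21,-0.4,0,0,0,0,-1,24,-0.4,0,0,0,0,-1,27,-0.4,0,0,0,0,-1,27.1,-0.4,0,0,0,0,-1]

```text
t: 17.02
eef_pos: [0.42, 0.3235, 0.2389]
tcp_rot: [[-0.276, 0.961, -0.004], [0.961, 0.276, 0.004], [0.005, -0.003, -1.0]]
ft_force: [-0.8, 0.5, 0.6]
finger_gap: 1.002
grasp_force: 0.0
```

```bash
cat > pad.py <<'E'
from st import *
im,P,T=shot("w_%d"%(s["t"]*100))
hsv=cv2.cvtColor(im,cv2.COLOR_RGB2HSV);m=(hsv[...,1]>150)&((hsv[...,0]<8)|(hsv[...,0]>172))&(P[...,2]>.10)&(P[...,2]<.19)
th=np.radians(15.5);Rs=np.array([[np.cos(th),-np.sin(th)],[np.sin(th),np.cos(th)]]);t=np.array([.5018,.0572])
Q=P[m];q=np.c_[(Q[:,:2]-t)@Rs*1000,Q[:,2]*1000];k=(abs(q[:,0])<75)&(q[:,1]>130)&(q[:,1]<290);Q,q=Q[k],q[k]
print("paddle stand frame",np.round(np.percentile(q,[2,50,98],axis=0),1).tolist())
z=np.percentile(q[:,2],97);k=q[:,2]>z-8;a=(Q[k]-p)@R*1000;print("top part tool mm",np.round(np.percentile(a,[2,98],axis=0),1).tolist())
E
python3 pad.py
```

```text
17.02 [0.42   0.3235 0.2389] yaw 106.04678745393021 [-0.004  0.004 -1.   ] [  4.3  14.8 -54.8 100.9  12.4  70.8 -37.6]
paddle stand frame [[-14.1, 267.9, 119.6], [-6.0, 276.5, 161.0], [3.0, 277.7, 169.1]]
top part tool mm [[-11.4, -7.2, 69.6], [-1.4, 7.1, 77.7]]
```

Request:
drive_tool:
  rows: [0,0,0.5,0,0,0,-1,0,0,3,0,0,0,-1,0,0,6,0,0,0,-1,0,0,9,0,0,0,-1,0,0,10.2,0,0,0,-0.5,0,0,10.2,0,0,0,0,0,0,10.2,0,0,0,0.5,0,0,10.2,0,0,0,1,0,0,10.2,0,0,0,1,0,0,10.2,0,0,0,1]

```text
t: 17.9
eef_pos: [0.4253, 0.318, 0.1394]
tcp_rot: [[-0.266, 0.964, 0.003], [0.964, 0.266, 0.001], [0.0, 0.003, -1.0]]
ft_force: [-1.1, -1.2, 8.6]
finger_gap: 0.154
grasp_force: 62.2
```

Request:
drive_tool:
  rows: [0,0,0,0,0,0,1,0,0,0,0,0,0,1,-0.5,0,0,0,0,0,1,-1.5,0,0,0,0,0,1,-2.5,0,0,0,0,0,1,-3.5,0,0,0,0,0,1,-4.5,0,0,0,0,0,1,-5.5,0,0,0,0,0,1,-5.5,0,0,0,0,0,1,-5.5,0,0,0,0,0,1]

```text
t: 18.73
eef_pos: [0.4411, 0.2629, 0.1393]
tcp_rot: [[-0.265, 0.964, 0.003], [0.964, 0.265, -0.001], [-0.002, 0.003, -1.0]]
ft_force: [-0.1, -1.6, 9.2]
finger_gap: 0.158
grasp_force: 59.3
```

Request:
drive_tool:
  rows: [-0.5,0,0,0,0,0,1,-1.2,0,0,0,0,0,1,-2,0,0,0,0,0,1,-2.8,0,0,0,0,0,1,-3.6,0,0,0,0,0,1,-4.4,0,0,0,0,0,1,-5.0,0,0,0,0,0,1,-5.2,0,0,0,0,0,1,-5.2,0,0,0,0,0,1,-5.2,0,0,0,0,0,1]

```text
t: 19.57
eef_pos: [0.4549, 0.2136, 0.1394]
tcp_rot: [[-0.266, 0.964, 0.004], [0.964, 0.266, 0.0], [-0.001, 0.004, -1.0]]
ft_force: [0.6, -0.4, 8.2]
finger_gap: 0.154
grasp_force: 59.2
```

Request:
drive_tool:
  rows: [-0.1,0,0,0,0,0,1,-0.2,0,0,0,0,0,1,-0.3,0,0,0,0,0,1,-0.4,0,0,0,0,0,1,-0.5,0,0,0,0,0,1,-0.6,0,0,0,0,0,1,-0.6,0,0,0,0,0,1,-0.6,0,0,0,0,0,1,-0.6,0,0,0,0,0,1,-0.6,0,0,0,0,0,1]

```text
t: 20.4
eef_pos: [0.4558, 0.2105, 0.1394]
tcp_rot: [[-0.267, 0.964, 0.003], [0.964, 0.267, 0.004], [0.003, 0.004, -1.0]]
ft_force: [-0.6, 4.1, 7.6]
finger_gap: 0.159
grasp_force: 59.0
```

Request:
drive_tool:
  rows: [0.3,0,0,0,0,0,1,0.3,0,0,0,0,0,0.4,0.3,0,0,0,0,0,0,0.3,0,0,0,0,0,0,0.3,0,-2,0,0,0,0,0.3,0,-5,0,0,0,0,0.3,0,-6,0,0,0,0,0.3,2,-6,0,0,0,0.5,0.3,4.9,-6,0,0,0,1,0.3,4.9,-6,0,0,0,1]

```text
t: 21.23
eef_pos: [0.5054, 0.224, 0.1972]
tcp_rot: [[-0.264, 0.965, 0.002], [0.965, 0.264, 0.002], [0.002, 0.003, -1.0]]
ft_force: [-0.3, -0.1, -0.2]
finger_gap: 0.078
grasp_force: 0.0
```

```bash
python3 pad.py; python3 -c "
from st import *
th=np.radians(15.5);d=p[:2]-[.5018,.0572];print('stand mm',1000*(d[0]*np.cos(th)+d[1]*np.sin(th)),1000*(-d[0]*np.sin(th)+d[1]*np.cos(th)))"; ls pics|tail -3
```

```text
21.23 [0.5054 0.224  0.1972] yaw 105.29602115693679 [ 0.002  0.002 -1.   ] [ 13.3  19.1 -51.2 101.4  16.1  67.  -27.4]
paddle stand frame [[-9.4, 157.5, 119.7], [-0.5, 165.7, 157.9], [6.2, 167.2, 169.3]]
top part tool mm [[-2.8, -58.0, 27.7], [7.1, -43.5, 35.4]]
21.28 [0.5026 0.2238 0.1968] yaw 105.35954548542598 [-0.001  0.001 -1.   ] [ 13.3  19.  -51.2 101.6  15.9  67.1 -27.4]
stand mm 45.27153212151174 160.33134773284362
w5.png
w_1701.png
w_2123.png
```

Request:
drive_tool:
  rows: [0,0,2,0,0,0,1,0,0,4.1,0,0,0,1,0,0,4.1,0,0,0,1,0,-1.3,4.1,0,0,0,1,0,-2.3,4.1,0,0,0,1,0,-3.2,4.1,0,0,0,1,0,-4,4.2,0,0,0,1,0,-4.8,4.3,0,0,0,1,0,-5.5,4.7,0,0,0,1,0,-6.2,5.2,0,0,0,1]

```text
t: 22.12
eef_pos: [0.441, 0.2077, 0.146]
tcp_rot: [[-0.267, 0.964, 0.001], [0.964, 0.267, -0.0], [-0.0, 0.001, -1.0]]
ft_force: [-3.3, -1.5, 15.1]
finger_gap: -0.003
grasp_force: 8.7
```

Request:
drive_tool:
  rows: [0,-0.5,0.5,0,0,0,1,0,-0.9,1.1,0,0,0,1,0,-1.2,1.7,0,0,0,1,0,-1.5,2.3,0,0,0,1,0,-1.7,2.9,0,0,0,1,0,-1.7,3.2,0,0,0,1,0,-1.7,3.3,0,0,0,1,0,-1.7,3.3,0,0,0,1,0,-1.7,3.3,0,0,0,1,0,-1.7,3.3,0,0,0,1]

```text
t: 22.95
eef_pos: [0.3939, 0.1931, 0.1059]
tcp_rot: [[-0.269, 0.961, -0.059], [0.963, 0.268, -0.031], [-0.014, -0.066, -0.998]]
ft_force: [-56.6, -12.5, 31.2]
finger_gap: -0.002
grasp_force: 32.9
```

Request:
drive_tool:
  rows: [0,-2.5,3.3,0,0,0,1,0,-4.5,3.3,0,0,0,1,0,-5.5,2.5,0,0,0,1,0,-5.5,0,0,0,0,1,0,-5.5,-3,0,0,0,1,0,-5.5,-6,0,0,0,1,0,-5,-7,0,0,0,1,0,-5,-7,0,0,0,1,0,-5,-7,0,0,0,1,0,-5,-7,0,0,0,1]

```text
t: 23.78
eef_pos: [0.3755, 0.1892, 0.1811]
tcp_rot: [[-0.267, 0.964, -0.003], [0.964, 0.267, -0.001], [-0.0, -0.003, -1.0]]
ft_force: [0.1, -0.1, 0.2]
finger_gap: 0.001
grasp_force: 0.0
```

```bash
sed -i 's/>.10)&(P/>.07)\&(P/' pad.py; python3 pad.py;ls pics|tail -1
```

```text
23.78 [0.3755 0.1892 0.1811] yaw 105.46880289010429 [-0.003 -0.001 -1.   ] [ 22.3   2.8 -55.7 118.1   2.6  60.5 -19.2]
paddle stand frame [[-61.0, 155.9, 106.0], [-35.7, 162.6, 115.8], [-9.8, 166.3, 119.0]]
top part tool mm [[-5.1, 25.8, 61.9], [5.3, 76.9, 69.5]]
w_2378.png
```

```bash
cat >> pad.py <<'E'
for x in(-57,-48,-39,-30,-21,-14):
    k=q[abs(q[:,0]-x)<4]
    if len(k)>5:print(x,np.round(np.percentile(k[:,2],[50,90]),1),np.round(np.percentile(k[:,1],[3,97]),1))
Q=P.reshape(-1,3);Q=Q[~np.isnan(Q[:,0])];q=np.c_[(Q[:,:2]-t)@Rs*1000,Q[:,2]*1000]
k=q[(abs(q[:,0])<35)&(abs(q[:,1])<48)&(q[:,2]>85)&(q[:,2]<99)];print("carton top",len(k),rect(np.c_[k[:,:2]/1000,k[:,2]]) if len(k)>9 else "")
E
python3 pad.py
```

```text
23.83 [0.3753 0.1892 0.181 ] yaw 105.48483161223983 [-0.004 -0.001 -1.   ] [ 22.3   2.8 -55.8 118.1   2.6  60.5 -19.2]
paddle stand frame [[-61.0, 155.9, 106.4], [-35.6, 162.8, 115.8], [-9.8, 166.3, 118.9]]
top part tool mm [[-5.2, 25.9, 61.9], [5.2, 77.1, 69.6]]
-57 [117.3 118.8] [156.6 166.1]
-48 [117.1 118.5] [156.2 166.2]
-39 [116.4 117.6] [156.  166.3]
-30 [115.9 117.1] [155.8 166.2]
-21 [115.1 116.4] [155.4 166.4]
-14 [114.6 116.2] [156.2 166.4]
carton top 23 (array([14.3, -6.2]), array([ 4.4, 11.3]), 40.4)
```

```bash
ls -t pics|head -1; cp pics/$(ls -t pics|head -1) pics/final1.png
```

```text
w_2383.png
```

View pics/final1.png

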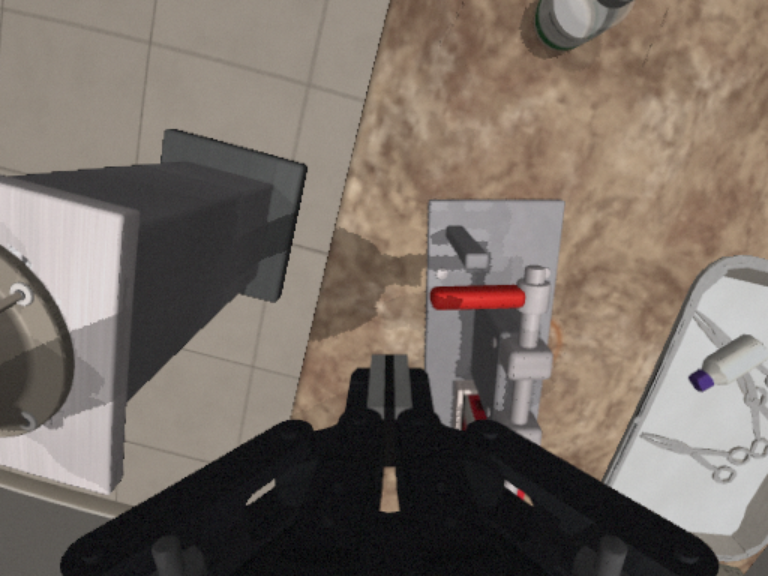

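Request:
drive_tool:
  rows: [0,0,-4,0,0,0,1,0,0,-8,0,0,0,1,0,0,-12,0,0,0,1,-2,2,-14,0,0,0,1,-4,4,-14,0,0,0,1,-6,6,-14,0,0,0,1,-8,7,-14,0,0,0,1,-9,8,-14,0,0,0,1,-9,8,-14,0,0,0,1,-9,8,-14,0,0,0,1]

```text
t: 24.72
eef_pos: [0.477, 0.1243, 0.3213]
tcp_rot: [[-0.266, 0.964, -0.004], [0.964, 0.266, 0.001], [0.002, -0.003, -1.0]]
ft_force: [-1.2, 0.6, -0.1]
finger_gap: 0.006
grasp_force: 0.0
```

```bash
python3 pad.py; python3 - <<'E'
from rig import bot
from h import *
for n in("top","side"):
    _,d=bot.snapshot(n);c=bot.get_calibration(n);T=np.array(c["extrinsics"]);A=cloud(np.load(n+"0.npy"),c,T);B=cloud(d,c,T)
    for k,(x,y,z) in {"dark":(.5516,-.3177,.05),"red":(.45,-.299,.05),"inf":(.539,-.091,.1),"vial":(.448,.388,.05)}.items():
        f=lambda P:np.round(np.median(P[(np.hypot(P[...,0]-x,P[...,1]-y)<.05)&(P[...,2]>z)&(P[...,1]>-.333)],axis=0),3)
        print(n,k,f(A),f(B))
s=bot.observe();print(s["t"],s["ft_force"])
E
```

```text
24.72 [0.477  0.1243 0.3213] yaw 105.44807122423671 [-0.004  0.001 -1.   ] [ 27.9   5.3 -50.6  97.9   4.   78.9  -7.9]
paddle stand frame [[-60.1, 154.3, 113.6], [-35.6, 160.2, 116.6], [-10.6, 165.1, 119.1]]
top part tool mm [[82.5, -53.5, 202.6], [93.3, -4.1, 207.9]]
-57 [118. 119.] [154.3 165.1]
-48 [117.6 118.7] [154.3 165.1]
-39 [117.1 118.2] [155.4 165. ]
-30 [116.3 117.2] [155.4 165. ]
-21 [115.7 117.1] [155.4 165. ]
-14 [115.4 116.5] [155.4 165. ]
carton top 617 (array([0.5, 0.5]), array([65.6, 33.6]), 89.9)
top dark [ 0.555 -0.308  0.081] [ 0.548 -0.314  0.062]
top red [ 0.449 -0.298  0.081] [ 0.448 -0.297  0.082]
top inf [ 0.532 -0.089  0.136] [ 0.532 -0.089  0.136]
top vial [0.445 0.383 0.079] [0.445 0.383 0.08 ]
side dark [ 0.564 -0.292  0.07 ] [ 0.55  -0.324  0.063]
side red [ 0.448 -0.312  0.077] [ 0.447 -0.312  0.078]
side inf [ 0.534 -0.111  0.13 ] [ 0.534 -0.111  0.131]
side vial [0.44  0.382 0.071] [0.446 0.377 0.074]
24.8667 [-0.53026541  0.75313977 -0.90483053]
```

```bash
python3 -c "
from rig import bot
print(bot.sign_off())"
```

```text
the job is handed in; nothing more can be done
None
```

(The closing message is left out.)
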